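# Fit the idler roller and hold the belt tensioner wound back

### The job

Take the blue roller out of the pocket tray, slide it fully down onto the pin of the belt tensioner's swing arm and let go of it. Then take the orange grip post, swing the arm to the left, away from its rest against its spring until it is right up against its end stop, and finish there, still holding it wound against the stop with the roller seated on its pin, so that a colleague can slip the belt on. Leave the other rollers in their pockets.

Things in the scene. Friction and masses are not known exactly. Their poses are not given: they have to be found in the camera images.
- tensioner: fixed belt tensioner; origin on the arm's pivot axis at the underside of its aluminium plate. Plate 152 (x) x 150 (y) x 10 high, from x = -122 (the robot's side) to x = +30 of the origin. On it a black pivot body with a coil spring and two rubber-sleeved stop posts (top 35 above the worktop) on either side of the arm, 40 from the pivot
- cage_arm (a joint): angle of the grey swing arm. 0 = at rest, 1.0 rad = against the end stop; grows clockwise seen from above, the grip post moving to the robot's left. At rest the arm points 210 degrees anticlockwise from the tensioner's +x. A spring pulls it back to 0: 0.35 N m at rest, 0.70 N m at the end stop (3 to 7 N at the grip post)
- pivot (a point): on the pivot axis at the height of the arm's top face (34 above the worktop); its x axis points along the arm to the grip post, z up; turns with the arm
- pin_foot (a point): foot of the steel pin on the arm's top face, 58 from the pivot along the arm. Pin 8 in diameter, upright, 16 high with a tapered top 4 mm, so its tip is 50 above the worktop; the seated roller's underside lies at this point. x axis along the arm, z up
- grip (a point): on the axis of the orange upright round grip post (14 in diameter, 45 high, top 79 above the worktop), 30 above the arm's top face (64 above the worktop), 108 from the pivot along the arm; the place to pinch or push. x axis along the arm, z up
- pocket_tray: fixed white tray 110 (x) x 160 (y) x 12 high; origin at the centre of its underside. Six square pockets 30 wide, 8 deep, at x = -25 and +25, y = -50, 0 and +50; four hold a roller
- roller_blue: the blue idler roller: plain upright ring, outer diameter 26, height 24, through hole 11 in diameter, 30 g; origin at the centre of its underside, z up along the hole. It stands upright in a pocket, its underside 4 above the worktop, 16 of it sticking out above the tray
- roller_black: a black idler roller: plain upright ring, outer diameter 26, height 24, through hole 11 in diameter, 30 g; origin at the centre of its underside, z up along the hole. It stands upright in a pocket, its underside 4 above the worktop, 16 of it sticking out above the tray
- roller_white: a white idler roller: plain upright ring, outer diameter 26, height 24, through hole 11 in diameter, 30 g; origin at the centre of its underside, z up along the hole. It stands upright in a pocket, its underside 4 above the worktop, 16 of it sticking out above the tray
- roller_yellow: a yellow idler roller: plain upright ring, outer diameter 26, height 24, through hole 11 in diameter, 30 g; origin at the centre of its underside, z up along the hole. It stands upright in a pocket, its underside 4 above the worktop, 16 of it sticking out above the tray
Not all that is in view belongs to the job. Several things have the shape of the roller_blue; the one meant has the colours described above.

How it is judged:
By the outcome, as a careful person would: the job done as asked, in the order asked, and still so for the second after the job is handed in, while the arm keeps its last pose, push and grip.
It also fails if it takes over 48 s, if anything falls off the work surface, if the arm or the gripper's body presses on something with over 40 N, if the wrist force passes 120 N, or if a joint passes its speed limit or range.

### The arm

A 6-joint arm with a two-finger parallel gripper is mounted at the origin on a cart in front of the work surface, level with it; the furniture and walls round the work are solid. World frame = base frame: x ahead of the robot, y to its left, z up, the work surface at z = 0. Lengths are in mm, angles in rad, forces in N, time in s.
With the tool pointing down it reaches from about 300 to 875 mm from the base axis. Payload 4.2 kg.
Tool frame: the origin (TCP) lies between the finger pads; the fingertips stand bot.tip_reach ahead of it and the grasp point (between the pads) lies 2 mm behind it (bot.tip_reach is the distance from the TCP to the fingertips, in mm); z points along the fingers, y is the line along which they close (so a half turn about z gives the same grasp; the last joint's range is limited). The gripper opens to 85 mm and grips with 20 to 120 N. Pads are 22 mm wide; open, the fingers measure 114 mm over their backs; the gripper's body (76 mm by 85 mm) begins 54 mm behind the grasp point. The pads swing forward as they close: fully open they stand 13 mm farther back than shut.
Start: joints at [-1.131, 0.32, 1.565, -0, 1.257, -0.02], TCP at [255.171, -515.293, 248.338] pointing down, gripper open.
Joint ranges: [-3.11, 3.11], [-0.84, 2.01], [0.21, 2.61], [-1.34, 4.49], [0.05, 2.63], [-2.56, 2.56]. Speed limits (rad/s): [2.57, 2.57, 3.14, 3.14, 3.14, 3.14].

### API

Orientations are given as a 3x3 rotation matrix whose columns are the frame's x, y, z axes.
In Python, from station import bot, vision, finish_job gives the robot as it stands. The module is installed in compiled form; this text tells all that it offers.
- The arm moves only by the tool send_rows, never from a script. Its argument "motion" is a list of rows, each an object with "twist": the turn, a rotation vector about the tool's x, y, z in rad, a list of three; "dp": the shift along the tool's x, y, z in cm, a list of three; "jaw": the opening, from 0 (shut) to 1 (fully open). A call has 1 to 12 rows; each row is the pose to reach, as a shift and turn from the pose commanded when the call began, along the tool's axes at that moment; what a row does not reach only later rows make up. A row lasts 1/8 s, in which the tool goes at most 62.5 mm and 10.7 degrees, less where a joint would pass 70% of its speed; a pose out of reach is approached as far as the arm can. A call with a gripper value outside its range is refused whole. The fingers move at their own pace and stop on an object; the grip force is fixed at half the most. Time passes only in rows, so rows that repeat a pose let the fingers close. It gives the time, the measured TCP pose, the force, the opening and the grip force at its end, in the units of the state.
- bot.observe(): the state, without advancing time (a new reading comes with each control period).
- vision.snapshot(name): name is "scene" or "top" or "wrist"; returns a dict with "img" (480x640x3 uint8, red, green, blue), "mtx" (3x3 intrinsics, pixels), "origin" and "rotation" of the camera in the world. Camera axes: x right, y up, looking along -z (the intrinsics and any distortion apply to the point x, -y, -z); pixel columns grow to the right and rows downward; lengths in mm; the calibration is good to about 2 mm. The wrist camera is an equidistant fisheye: a pixel r from the principal point sees the ray r / f radians off the axis. A picture is of the moment at which its call begins. There is no depth.
- finish_job(): hands the job in; it is judged then, once.
The state is a dict: "t": time; "joint_pos": joint angles; "qd": joint speeds; "joint_efforts": joint torques, N m; "position": TCP position; "ee_rot": TCP orientation; "wrist_force": force on the tool from outside, world axes, zero at the start; "moment": the same for the moment, N m; "gripper_width": finger opening in mm; "gripper_force": force on a finger pad.
Only numpy, scipy, OpenCV 4.12 (cv2) and the standard library are available. Lean on these libraries where they do the work, as an engineer would, in place of code of your own. Each camera call takes 0.05 s, during which the arm holds its last target. There are 200 camera calls.

## Working session

There is one attempt and no reset: what is moved stays moved. The work goes in short steps, Python scripts to look and compute and a tool call to move; the robot and the scene stay as the last step left them, time stands still between calls to the robot, and variables do not carry over. Pictures are saved under pics/ and viewed, at most 10 in all, crops included, and the job is handed in when it is done.

Besides the shell and the picture viewer there is one more tool, called as name(argument=value, ...), one argument or row to a line, values as JSON. send_rows: Moves the arm, as the interface text tells. Its arguments: {"type":"object","properties":{"motion":{"type":"array","items":{"type":"object","properties":{"twist":{"type":"array","items":{"type":"number"}},"dp":{"type":"array","items":{"type":"number"}},"jaw":{"type":"number"}}}}},"required":["motion"]}

```bash
mkdir -p pics; cat > h.py <<'E'
import numpy as np, cv2
from station import bot, vision, finish_job
def snap(n,f=None):
    s=vision.snapshot(n)
    if f: cv2.imwrite('pics/'+f,s['img'][:,:,::-1])
    np.savez(n+'.npz',**{k:s[k] for k in('img','mtx','origin','rotation')})
    return s
def load(n): return np.load(n+'.npz')
def proj(s,P):
    p=np.array(s['rotation']).T@(np.array(P,float)-s['origin']); q=s['mtx']@np.array([p[0]/-p[2],-p[1]/-p[2],1]); return q[:2]
def ray(s,u,v):
    d=np.linalg.inv(s['mtx'])@[u,v,1]; return s['rotation']@np.array([d[0],-d[1],-d[2]])
def onz(s,u,v,z):
    d=ray(s,u,v); return s['origin']+d*(z-s['origin'][2])/d[2]
E
python3 - <<'E'
from h import *
a=snap('top','top1.png');b=snap('scene','scene1.png')
for s in(a,b):print(s['mtx'],s['origin'],s['rotation'],[k for k in s])
o=bot.observe();print(bot.tip_reach,o)
E
```

```text
[[489.92049035   0.         309.65996605]
 [  0.         489.92049035 238.31374456]
 [  0.           0.           1.        ]] [385.71423455  79.22521267 961.77990944] [[-0.00737059  0.99039513 -0.13806937]
 [-0.99983259 -0.00961136 -0.01556963]
 [-0.01674712  0.1379315   0.99030017]] ['img', 'mtx', 'origin', 'rotation']
[[455.85961019   0.         320.83291227]
 [  0.         455.85961019 236.4548571 ]
 [  0.           0.           1.        ]] [180.27393856 620.08827548 661.58869904] [[-0.8422487   0.37020811 -0.39187126]
 [-0.53908781 -0.57676776  0.61377788]
 [ 0.00120684  0.72820664  0.68535657]] ['img', 'mtx', 'origin', 'rotation']
17.0 {'t': 0.1, 'joint_pos': array([-1.13102328e+00,  3.20194425e-01,  1.56554905e+00, -4.43417593e-06,
        1.25739913e+00, -2.00238907e-02]), 'qd': array([ 0.00132733, -0.0014361 , -0.00276548,  0.00065121, -0.0009837 ,
       -0.00107191]), 'joint_efforts': array([ 4.85905707e-05, -4.16407943e+01, -2.34705180e+01, -4.26613803e-05,
        4.85113560e-03, -1.35993335e-05]), 'position': array([ 254.98269068, -514.92684192,  247.58868082]), 'ee_rot': array([[ 8.96142027e-01,  4.43766861e-01, -6.63686545e-04],
       [ 4.43767356e-01, -8.96140933e-01,  1.40068043e-03],
       [ 2.68188763e-05, -1.54973102e-03, -9.99998799e-01]]), 'wrist_force': array([-0.40203682,  0.57579629,  0.78578766]), 'moment': array([-0.03656326, -0.00525641,  0.02141959]), 'gripper_force': 0.0, 'gripper_width': 85.5705895748654}
```

View pics/top1.png

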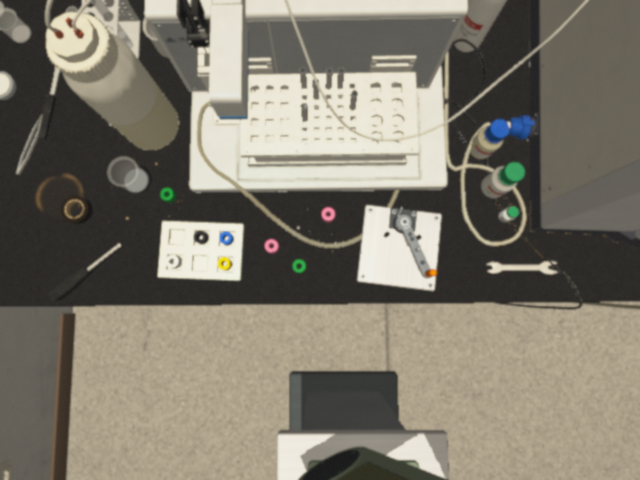

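View pics/scene1.png

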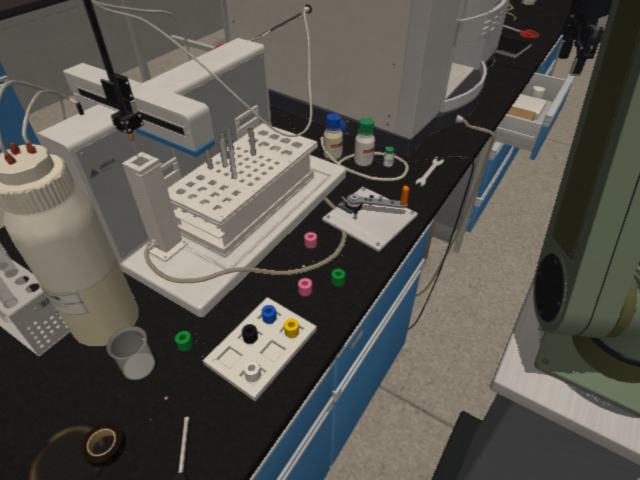

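Top view candidates: blue ring in the tray (227,238), black (201,237), yellow (225,264), white (174,262). Loose on the table are pink rings (271,245) and (328,213) and green rings (299,266) and (167,194). A blue bottle cap sits at (520,127). By the description I choose (227,238), which is at (269,314) in the scene view. I'll check it in a close crop.

```bash
python3 - <<'E'
from h import *
a=load('top')['img'];b=load('scene')['img']
def crop(i,x,y,w,h,k):return cv2.resize(i[y:y+h,x:x+w],None,fx=k,fy=k,interpolation=cv2.INTER_CUBIC)
t=np.hstack([crop(a,150,210,100,75,4),crop(a,350,200,100,75,4)])
u=np.hstack([crop(b,200,290,133,100,3)[:, :400],crop(b,310,160,133,100,3)[:, :400]])
m=np.zeros((600,800,3),np.uint8);m[:300,:800]=t;m[300:600,:u.shape[1]]=u[:300]
cv2.imwrite('pics/crop1.png',m[:,:,::-1])
E
```

```text
(no output)
```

View pics/crop1.png

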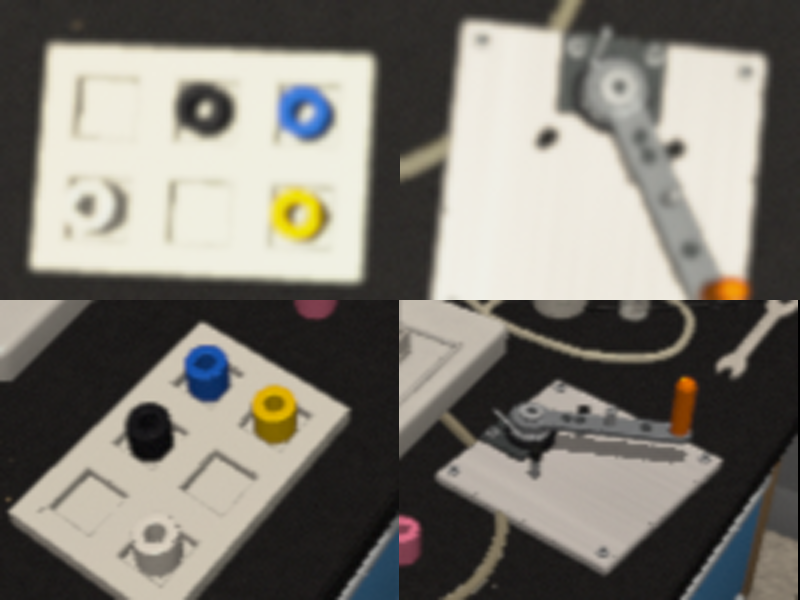

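```bash
python3 - <<'E'
from h import *
a=load('top');b=load('scene')
for n,(s,u,v,z) in dict(blueT=(a,225.75,237.5,28),blueS=(b,269,310.7,28),pivT=(a,404.75,221.75,36),pivS=(b,310+132/3,160+110/3,36),gripT=(a,432,272,79),gripS=(b,406,186.7,79),
 pc1=(a,365,205,10),pc2=(a,441.5,214.25,10),pc3=(a,358,282,10),pc4=(a,435.5,291,10),t1=(a,162.2,221,12),t2=(a,243.5,223.7,12),t3=(a,157.8,277,12),t4=(a,241,280.5,12),
 s1=(a,350+146/4,200+138/4,35),s2=(a,350+276/4,200+149/4,35)).items(): print(n,onz(s,u,v,z).round(1))
E
```

```text
blueT [519.1 255.9  28. ]
blueS [517.  258.8  28. ]
pivT [545.  -88.2  36. ]
pivS [545.4 -87.6  36. ]
gripT [ 445.6 -126.    79. ]
gripS [ 444.7 -127.8   79. ]
pc1 [583.8 -15.7  10. ]
pc2 [ 563.7 -165.4   10. ]
pc3 [432.2   1.3  10. ]
pc4 [ 413.7 -147.3   10. ]
t1 [555.5 385.5  12. ]
t2 [548.5 224.3  12. ]
t3 [445.  390.3  12. ]
t4 [436.8 227.9  12. ]
s1 [520.8 -52.8  35. ]
s2 [ 515.  -114.4   35. ]
```

Blue is confirmed in the pocket at about (518,257). Both cameras agree, and the pivot–grip distance comes out at 107.5 (108 stated). Next I work out the transfer move.

```bash
cat >> h.py <<'E'
from scipy.spatial.transform import Rotation as Rn
def R_of(yd):
    c,s=np.cos(np.radians(yd)),np.sin(np.radians(yd)); y=np.array([c,s,0]);z=np.array([0,0,-1.]); return np.stack([np.cross(y,z),y,z],1)
def delta(p,yd):
    o=bot.observe();R=o['ee_rot'];w=Rn.from_matrix(R.T@R_of(yd)).as_rotvec()
    print('dp cm',(R.T@(np.array(p)-o['position'])/10).round(3),'twist',w.round(4),'t',round(o['t'],2),'pos',o['position'].round(1),'w',round(o['gripper_width'],1),'F',o['wrist_force'].round(1),round(o['gripper_force'],1),'q6',o['joint_pos'][5].round(2))
E
python3 - <<'E'
from h import *
delta([518,257,150],-47.5)
a=load('top')
d=np.array([np.cos(np.radians(202)),np.sin(np.radians(202)),0])
P=np.array([545,-88,34.]);print(P+58*d,proj(a,P+58*d),proj(a,P+58*d+[0,0,16]))
E
```

```text
dp cm [ 57.825 -57.489   9.85 ] twist [-1.50e-03 -2.00e-04 -2.82e-01] t 0.1 pos [ 255.  -514.9  247.6] w 85.6 F [-0.4  0.6  0.8] 0.0 q6 -0.02
[ 491.22333644 -109.72718242   34.        ] [416.91135951 249.71826644] [418.62595293 248.73363594]
```

send_rows(
  motion=[
    {"dp": [4,-4,0],"twist": [0,0,-0.02],"jaw": 0.6},
    {"dp": [8,-8,0],"twist": [0,0,-0.05],"jaw": 0.6},
    {"dp": [12,-12,0],"twist": [0,0,-0.08],"jaw": 0.6},
    {"dp": [16,-16,1],"twist": [0,0,-0.1],"jaw": 0.6},
    {"dp": [20,-20,1],"twist": [0,0,-0.12],"jaw": 0.6},
    {"dp": [24,-24,2],"twist": [0,0,-0.14],"jaw": 0.6},
    {"dp": [28,-28,2],"twist": [0,0,-0.16],"jaw": 0.6},
    {"dp": [32,-32,3],"twist": [0,0,-0.18],"jaw": 0.6},
    {"dp": [36,-36,3],"twist": [0,0,-0.2],"jaw": 0.6},
    {"dp": [40,-40,4],"twist": [0,0,-0.22],"jaw": 0.6},
    {"dp": [44,-44,5],"twist": [0,0,-0.24],"jaw": 0.6},
    {"dp": [48,-48,6],"twist": [0,0,-0.26],"jaw": 0.6},
  ],
)

```text
t: 1.6
position: [472.5, 129.7, 187.8]
ee_rot: [[0.751, 0.66, 0.0], [0.66, -0.751, -0.0], [-0.0, 0.0, -1.0]]
wrist_force: [1.1, -0.9, 0.1]
gripper_width: 51.0
gripper_force: 0.0
```

```bash
python3 - <<'E'
from h import *
delta([518,257,150],-47.5)
E
```

```text
dp cm [11.82  -6.557  3.777] twist [ 0.0003  0.0002 -0.0209] t 1.6 pos [472.5 129.7 187.8] w 51.0 F [ 1.1 -0.9  0.1] 0.0 q6 1.09
```

send_rows(
  motion=[
    {"dp": [4,-2.2,1],"twist": [0,0,-0.01],"jaw": 0.6},
    {"dp": [8,-4.4,2.5],"twist": [0,0,-0.02],"jaw": 0.6},
    {"dp": [11.8,-6.6,3.8],"twist": [0,0,-0.02],"jaw": 0.6},
    {"dp": [11.8,-6.6,3.8],"twist": [0,0,-0.02],"jaw": 0.6},
    {"dp": [11.8,-6.6,3.8],"twist": [0,0,-0.02],"jaw": 0.6},
  ],
)

```text
t: 2.22
position: [517.0, 254.8, 149.9]
ee_rot: [[0.738, 0.674, -0.001], [0.674, -0.738, -0.001], [-0.002, -0.0, -1.0]]
wrist_force: [0.2, -0.3, 0.2]
gripper_width: 51.1
gripper_force: 0.0
```

```bash
python3 - <<'E'
from h import *
delta([518,257,150],-47.5)
s=snap('wrist','w1.png')
print(s['mtx'],s['origin'],s['rotation'])
E
```

```text
dp cm [ 0.221 -0.093 -0.013] twist [-0.0001  0.0017 -0.0016] t 2.23 pos [517.  254.8 149.9] w 51.1 F [ 0.2 -0.3  0.2] 0.0 q6 1.27
[[371.64829954   0.         322.67087427]
 [  0.         371.64829954 247.32077357]
 [  0.           0.           1.        ]] [577.38326978 310.20268164 274.8900079 ] [[ 6.73913677e-01  6.99243311e-01  2.38535423e-01]
 [-7.38810051e-01  6.37933420e-01  2.17257129e-01]
 [-2.54124478e-04 -3.22644919e-01  9.46520043e-01]]
```

View pics/w1.png

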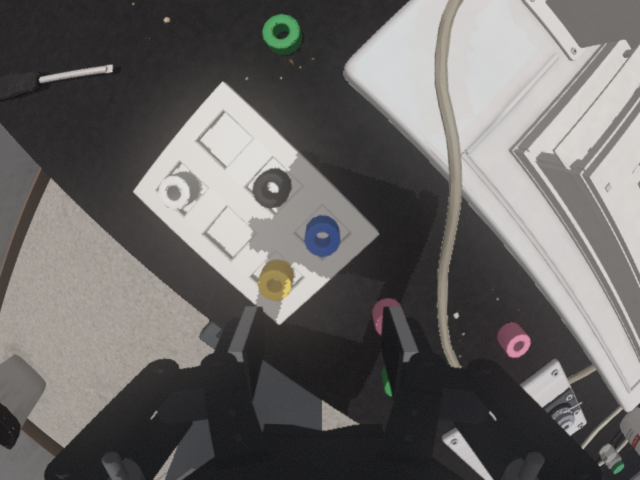

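The wrist view shows the blue ring, its top face centred near (322.5,233), with the fingers at (243,335) and (402,335). Now I convert with the fisheye model.

```bash
cat >> h.py <<'E'
def fz(s,u,v,z):
    m=s['mtx'];x=(u-m[0,2])/m[0,0];y=(v-m[1,2])/m[1,1];t=np.hypot(x,y)+1e-12
    d=s['rotation']@np.array([np.sin(t)*x/t,-np.sin(t)*y/t,-np.cos(t)]); return s['origin']+d*(z-s['origin'][2])/d[2]
def fp(s,P):
    p=s['rotation'].T@(np.array(P,float)-s['origin']);x,y,z=p[0],-p[1],-p[2];r=np.hypot(x,y);t=np.arctan2(r,z);m=s['mtx']
    return np.array([m[0,2]+m[0,0]*t*x/r,m[1,2]+m[1,1]*t*y/r])
E
python3 - <<'E'
from h import *
s=load('wrist');print(fz(s,322.5,233,28),fp(s,[518,257,28]),fp(s,[518,257,4]),fp(s,bot.observe()['position']))
i=s['img'].astype(int);m=((i[:,:,2]>i[:,:,0]*1.6)&(i[:,:,2]>60)).astype(np.uint8)
n,l,st,c=cv2.connectedComponentsWithStats(m)
for k in range(1,n):
    if st[k,4]>150:print(st[k],c[k])
k=cv2.resize(s['img'][200:270,280:365],None,fx=7,fy=7,interpolation=2)
cv2.imwrite('pics/w1c.png',k[:,:,::-1])
E
```

```text
[522.83134169 260.6877634   28.        ] [321.74003723 241.31172274] [321.82345199 231.60390673] [324.24150634 341.73455218]
[ 305  216   35   41 1026] [322.16081871 236.02826511]
```

View pics/w1c.png

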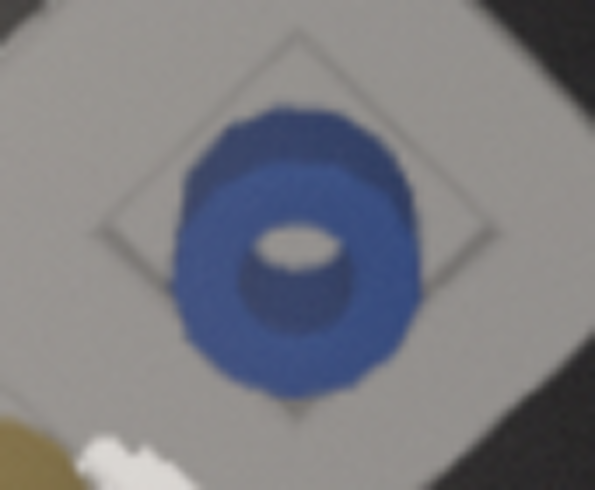

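The crop gives the top-face centre at (322.4,239.9), so blue is at about (518.7,257.7), within 1 mm of the first estimate. I descend part way and check.

send_rows(
  motion=[
    {"dp": [0.1,0,4],"twist": [0,0,0],"jaw": 0.6},
    {"dp": [0.1,0,7],"twist": [0,0,0],"jaw": 0.6},
    {"dp": [0.1,0,9],"twist": [0,0,0],"jaw": 0.6},
    {"dp": [0.1,0,9],"twist": [0,0,0],"jaw": 0.6},
    {"dp": [0.1,0,9],"twist": [0,0,0],"jaw": 0.6},
  ],
)

```text
t: 2.9
position: [518.9, 255.6, 61.6]
ee_rot: [[0.739, 0.673, 0.002], [0.673, -0.739, 0.001], [0.002, 0.001, -1.0]]
wrist_force: [0.6, 0.6, 0.2]
gripper_width: 51.1
gripper_force: 0.0
```

```bash
python3 - <<'E'
from h import *
delta([518.7,257.7,31],-47.5)
E
```

```text
dp cm [ 0.119 -0.175  3.058] twist [ 0.0007 -0.0019 -0.0029] t 2.9 pos [518.9 255.6  61.6] w 51.1 F [0.6 0.6 0.2] 0.0 q6 1.27
```

send_rows(
  motion=[
    {"dp": [0.1,-0.15,2],"twist": [0,0,0],"jaw": 0.6},
    {"dp": [0.1,-0.15,3],"twist": [0,0,0],"jaw": 0.6},
    {"dp": [0.1,-0.15,3],"twist": [0,0,0],"jaw": 0.6},
    {"dp": [0.1,-0.15,3],"twist": [0,0,0],"jaw": 0.2},
    {"dp": [0.1,-0.15,3],"twist": [0,0,0],"jaw": 0.2},
    {"dp": [0.1,-0.15,3],"twist": [0,0,0],"jaw": 0.2},
    {"dp": [0.1,-0.15,3],"twist": [0,0,0],"jaw": 0.2},
    {"dp": [0.1,-0.15,3],"twist": [0,0,0],"jaw": 0.2},
  ],
)

```text
t: 3.9
position: [518.7, 258.0, 31.3]
ee_rot: [[0.739, 0.674, 0.002], [0.674, -0.739, 0.001], [0.002, 0.001, -1.0]]
wrist_force: [0.1, -0.6, 4.5]
gripper_width: 23.1
gripper_force: 59.3
```

```bash
python3 - <<'E'
from h import *
delta([518.7,257.7,31],-47.5)
E
```

```text
dp cm [-0.017  0.023  0.032] twist [ 0.0007 -0.0019 -0.002 ] t 3.9 pos [518.7 258.   31.3] w 23.1 F [ 0.1 -0.6  4.5] 59.3 q6 1.27
```

Gripped with 59 N, although the width reads 23 rather than 26. I lift and look.

send_rows(
  motion=[
    {"dp": [0,0,-1],"twist": [0,0,0],"jaw": 0.1},
    {"dp": [0,0,-3],"twist": [0,0,0],"jaw": 0.1},
    {"dp": [0,0,-6],"twist": [0,0,0],"jaw": 0.1},
    {"dp": [0,0,-9],"twist": [0,0,0],"jaw": 0.1},
    {"dp": [0,0,-12],"twist": [0,0,0],"jaw": 0.1},
    {"dp": [0,0,-12],"twist": [0,0,0],"jaw": 0.1},
    {"dp": [0,0,-12],"twist": [0,0,0],"jaw": 0.1},
  ],
)

```text
t: 4.78
position: [517.3, 257.4, 149.5]
ee_rot: [[0.739, 0.674, -0.001], [0.674, -0.739, -0.001], [-0.002, -0.0, -1.0]]
wrist_force: [0.8, 0.1, -0.5]
gripper_width: 23.1
gripper_force: 58.8
```

```bash
python3 - <<'E'
from h import *
delta([491.2,-109.7,150],-68)
s=snap('wrist');t=snap('scene');p=bot.observe()['position'];print(fp(s,p),proj(t,p))
a=cv2.resize(s['img'][300:400,245:378],None,fx=3,fy=3,interpolation=2)
x,y=proj(t,p).astype(int);b=cv2.resize(t['img'][y-50:y+50,x-66:x+67],None,fx=3,fy=3,interpolation=2)
cv2.imwrite('pics/h1.png',np.hstack([a,b])[:,:,::-1])
E
```

```text
dp cm [-2.6677e+01  2.5355e+01 -1.9000e-02] twist [-1.000e-04  1.700e-03  3.558e-01] t 4.78 pos [517.3 257.4 149.5] w 23.1 F [ 0.8  0.1 -0.5] 58.8 q6 1.27
[323.21783905 340.35901366] [263.50249789 261.91548588]
```

View pics/h1.png

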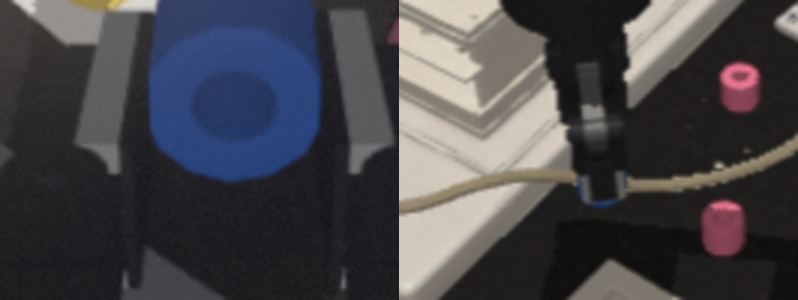

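The roller is held upright between the pad tips; its top ring centre is at about (323.3,335) in the wrist view. On to hover over the pin.

send_rows(
  motion=[
    {"dp": [-4,3.8,0],"twist": [0,0,0.05],"jaw": 0.1},
    {"dp": [-8,7.6,0],"twist": [0,0,0.1],"jaw": 0.1},
    {"dp": [-12,11.4,0],"twist": [0,0,0.15],"jaw": 0.1},
    {"dp": [-16,15.2,0],"twist": [0,0,0.2],"jaw": 0.1},
    {"dp": [-20,19,0],"twist": [0,0,0.25],"jaw": 0.1},
    {"dp": [-24,22.8,0],"twist": [0,0,0.32],"jaw": 0.1},
    {"dp": [-26.7,25.4,0],"twist": [0,0,0.356],"jaw": 0.1},
    {"dp": [-26.7,25.4,0],"twist": [0,0,0.356],"jaw": 0.1},
    {"dp": [-26.7,25.4,0],"twist": [0,0,0.356],"jaw": 0.1},
    {"dp": [-26.7,25.4,0],"twist": [0,0,0.356],"jaw": 0.1},
  ],
)

```text
t: 6.12
position: [491.9, -108.8, 149.9]
ee_rot: [[0.927, 0.376, -0.001], [0.376, -0.927, 0.0], [-0.001, -0.001, -1.0]]
wrist_force: [0.2, -0.4, 0.3]
gripper_width: 22.8
gripper_force: 58.9
```

```bash
python3 - <<'E'
from h import *
delta([491.2,-109.7,150],-68)
s=snap('wrist');print('pin tip,foot pred',fp(s,[491.2,-109.7,50]),fp(s,[491.2,-109.7,34]),'grip top',fp(s,[445,-127,79]),'piv',fp(s,[545,-88,34]))
x,y=fp(s,[491.2,-109.7,50]).astype(int);x0,y0=x-100,y-75
print(x0,y0)
cv2.imwrite('pics/p1.png',cv2.resize(s['img'][y0:y0+150,x0:x0+200],None,fx=4,fy=4,interpolation=2)[:,:,::-1])
E
```

```text
dp cm [-0.103  0.057 -0.006] twist [-0.0006  0.0006  0.0015] t 6.12 pos [ 491.9 -108.8  149.9] w 22.8 F [ 0.2 -0.4  0.3] 58.9 q6 0.94
pin tip,foot pred [323.61904715 256.62894132] [323.57749915 248.57238728] grip top [321.54108024 345.98899226] piv [323.75279498 163.68753073]
223 181
```

View pics/p1.png

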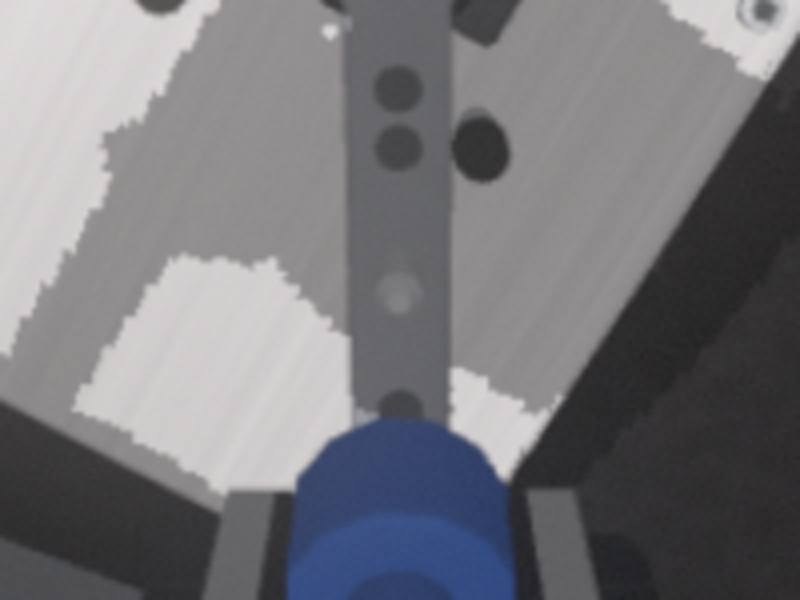

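The tapered pin tip shows at (323,256.2), almost exactly as predicted at (323.6,256.6). The arm is aligned with the tool. Next I find the roller's offset from the pin.

```bash
python3 - <<'E'
from h import *
s=load('wrist');o=bot.observe();R=o['ee_rot']
pin=fz(s,323,256.2,50);rol=fz(s,323.3,334.7,o['position'][2]-3.3)
print(pin,rol,'roller in tool',R.T@(rol-o['position']),'to go',R.T@(pin-rol), 'pin-tcp',R.T@(pin-o['position']))
# roller outline
i=s['img'].astype(int);m=((i[:,:,2]>i[:,:,0]*1.5)&(i[:,:,2]>50));m[:,:280]=0;m[:,370:]=0
ys,xs=np.where(m);print(xs.min(),xs.max(),ys.min(),ys.max())
for dx in(-2,0,2):
  th=np.linspace(0,6.28,60);c=o['position']+R@[dx,0,3.3]
  P=np.array([fp(s,c+13*np.array([np.cos(t),np.sin(t),0])) for t in th]);Q=np.array([fp(s,c+R@[0,0,24]+13*np.array([np.cos(t),np.sin(t),0])) for t in th])
  print(dx,P.min(0),P.max(0),Q.min(0))
E
```

```text
[ 491.32322653 -109.21913975   50.        ] [ 492.86040466 -108.70761133  146.77534437] roller in tool [0.81824212 0.26149486 3.29956973] to go [-1.57806761e+00 -6.55962383e-02  9.67760159e+01] pin-tcp [ -0.75982548   0.19589863 100.07558564]
294 352 285 359
-2 [290.83446263 312.85854367] [354.47418504 365.69097888] [294.76454036 287.20753601]
0 [290.63401977 308.38415762] [354.66652108 361.96725879] [294.62395319 283.17143691]
2 [290.43377209 303.8513626 ] [354.85858285 358.18766856] [294.48395194 279.09542554]
```

send_rows(
  motion=[
    {"dp": [-0.11,0,3],"twist": [0,0,0],"jaw": 0.1},
    {"dp": [-0.11,0,5.5],"twist": [0,0,0],"jaw": 0.1},
    {"dp": [-0.11,0,6.7],"twist": [0,0,0],"jaw": 0.1},
    {"dp": [-0.11,0,6.7],"twist": [0,0,0],"jaw": 0.1},
    {"dp": [-0.11,0,6.7],"twist": [0,0,0],"jaw": 0.1},
    {"dp": [-0.11,0,6.7],"twist": [0,0,0],"jaw": 0.1},
  ],
)

```text
t: 6.92
position: [491.6, -110.4, 84.2]
ee_rot: [[0.927, 0.375, 0.002], [0.375, -0.927, -0.001], [0.001, 0.001, -1.0]]
wrist_force: [0.2, -0.0, -0.5]
gripper_width: 23.2
gripper_force: 58.9
```

```bash
python3 - <<'E'
from h import *
delta([491.2,-109.6,61],-68)
s=snap('wrist');t=snap('scene')
a=cv2.resize(s['img'][250:370,255:385],None,fx=3,fy=3,interpolation=2)
x,y=proj(t,[491,-109,55]).astype(int);b=cv2.resize(t['img'][y-40:y+40,x-45:x+45],None,fx=4.5,fy=4.5,interpolation=2)
print(x,y);print(fp(s,[491.3,-109.2,50]),fp(s,[491.3,-109.2,34]))
cv2.imwrite('pics/p2.png',np.hstack([a[:360],b[:360]])[:,:,::-1])
E
```

```text
dp cm [-0.012 -0.09   2.317] twist [ 0.0012 -0.0015 -0.0001] t 6.92 pos [ 491.6 -110.4   84.2] w 23.2 F [ 0.2 -0.  -0.5] 58.9 q6 0.94
381 193
[319.93620753 301.79212665] [320.10505017 287.81575019]
```

View pics/p2.png

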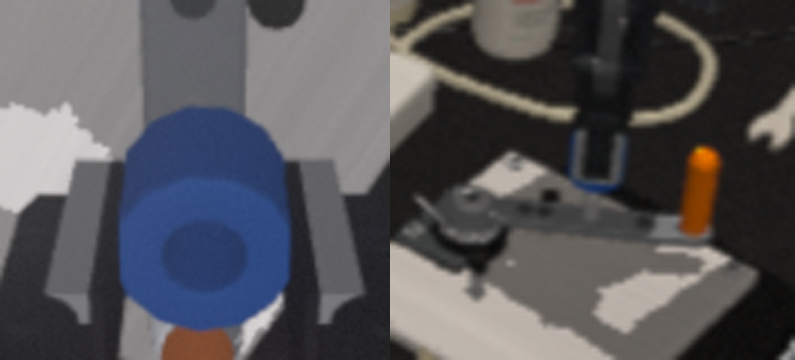

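The roller sits about 1.5 mm towards +y of the tool relative to the arm centreline (arm at u=319.5, roller at 323). Correcting before lowering.

send_rows(
  motion=[
    {"dp": [0,-0.14,0],"twist": [0,0,0],"jaw": 0.1},
    {"dp": [0,-0.14,0.2],"twist": [0,0,0],"jaw": 0.1},
    {"dp": [0,-0.14,0.2],"twist": [0,0,0],"jaw": 0.1},
    {"dp": [0,-0.14,0.2],"twist": [0,0,0],"jaw": 0.1},
  ],
)

```text
t: 7.52
position: [490.5, -109.0, 81.3]
ee_rot: [[0.927, 0.374, -0.0], [0.374, -0.927, -0.0], [-0.0, 0.0, -1.0]]
wrist_force: [-0.9, 0.5, -0.2]
gripper_width: 23.4
gripper_force: 58.9
```

```bash
python3 - <<'E'
from h import *
delta([491.3,-109.2,61],-68)
s=snap('wrist');t=s['img'].astype(int)
for r in(262,270,276):
    print(r,t[r,285:360,:].sum(1)//3)
E
```

```text
dp cm [0.07  0.047 2.025] twist [ 0.0001  0.0001 -0.0002] t 7.53 pos [ 490.5 -109.    81.3] w 23.4 F [-0.9  0.5 -0.2] 58.9 q6 0.95
262 [141 143 142 141 141 140 139 141 142 141 142 142 144 141 141 141 143 144
 141 132 102  99  99 101 101 101 102 101 100 103 102 102 101 104 104 102
 103 100 102 104 101 102 102 101 101 102 101 101 102 102  99 101 100  98
  97 105 126 140 140 140 140 141 142 142 143 140 140 141 143 144 143 142
 142 143 143]
270 [141 141 141 142 141 141 143 143 143 141 142 142 143 143 142 140 140 140
 139 134 112  99 100 102 102 103 103 102 101 102 100 102 101 101 102 102
 100  99 102 102 101 103 102 101 100 102 101 102 101 101 100 101 101  99
  97 106 126 140 142 142 142 142 143 142 144 142 142 140 141 142 141 143
 143 144 142]
276 [142 141 141 142 142 141 141 141 143 142 141 141 139 138 138 139 140 140
 138 132 110 100  99 103 102 103 103 101 101 101 101 100 102 101 101 100
 102 103 102 100 100  99 101 101 101 100 100 101 101 100 100 101 100  98
  98 112 130 140 142 143 144 142 143 141 140 140 141 143 143 142 141 142
 142 142 140]
```

send_rows(
  motion=[
    {"dp": [0.03,0.01,0.3],"twist": [0,0,0],"jaw": 0.1},
    {"dp": [0.03,0.01,0.5],"twist": [0,0,0],"jaw": 0.1},
    {"dp": [0.03,0.01,0.7],"twist": [0,0,0],"jaw": 0.1},
    {"dp": [0.03,0.01,0.9],"twist": [0,0,0],"jaw": 0.1},
    {"dp": [0.03,0.01,0.9],"twist": [0,0,0],"jaw": 0.1},
  ],
)

```text
t: 8.2
position: [490.7, -108.9, 72.1]
ee_rot: [[0.927, 0.374, -0.0], [0.374, -0.927, 0.0], [-0.0, -0.0, -1.0]]
wrist_force: [0.4, 0.1, -0.6]
gripper_width: 23.3
gripper_force: 58.9
```

send_rows(
  motion=[
    {"dp": [0,0,0.3],"twist": [0,0,0],"jaw": 0.1},
    {"dp": [0,0,0.6],"twist": [0,0,0],"jaw": 0.1},
    {"dp": [0,0,0.8],"twist": [0,0,0],"jaw": 0.1},
    {"dp": [0,0,1.0],"twist": [0,0,0],"jaw": 0.1},
    {"dp": [0,0,1.1],"twist": [0,0,0],"jaw": 0.1},
    {"dp": [0,0,1.1],"twist": [0,0,0],"jaw": 0.1},
  ],
)

```text
t: 8.95
position: [490.9, -109.0, 61.4]
ee_rot: [[0.927, 0.374, 0.0], [0.374, -0.927, -0.0], [0.0, 0.0, -1.0]]
wrist_force: [-0.3, -0.2, -0.1]
gripper_width: 22.6
gripper_force: 59.0
```

send_rows(
  motion=[
    {"dp": [0,0,0.1],"twist": [0,0,0],"jaw": 0.1},
    {"dp": [0,0,0.1],"twist": [0,0,0],"jaw": 0.1},
    {"dp": [0,0,0.1],"twist": [0,0,0],"jaw": 0.6},
    {"dp": [0,0,0.1],"twist": [0,0,0],"jaw": 0.6},
    {"dp": [0,0,0.1],"twist": [0,0,0],"jaw": 0.6},
    {"dp": [0,0,-1],"twist": [0,0,0],"jaw": 0.6},
    {"dp": [0,0,-4],"twist": [0,0,0],"jaw": 0.6},
    {"dp": [0,0,-6],"twist": [0,0,0],"jaw": 0.6},
    {"dp": [0,0,-6],"twist": [0,0,0],"jaw": 0.6},
    {"dp": [0,0,-6],"twist": [0,0,0],"jaw": 0.6},
  ],
)

```text
t: 10.2
position: [490.3, -108.8, 120.9]
ee_rot: [[0.927, 0.374, -0.001], [0.374, -0.927, 0.0], [-0.001, -0.0, -1.0]]
wrist_force: [0.5, 0.4, -0.8]
gripper_width: 51.2
gripper_force: 0.0
```

```bash
python3 - <<'E'
from h import *
delta([445,-127,110],-68)
s=snap('wrist');t=snap('scene')
print('pin',fp(s,[491.2,-109.4,58]),'griptop',fp(s,[445,-127,79]),proj(t,[445,-127,79]))
a=cv2.resize(s['img'][200:440,223:423],None,fx=2,fy=2,interpolation=2)
x,y=proj(t,[480,-109,55]).astype(int);b=cv2.resize(t['img'][y-60:y+60,x-50:x+50],None,fx=4,fy=4,interpolation=2)
print(x,y);cv2.imwrite('pics/p3.png',np.hstack([a,b])[:,:,::-1])
E
```

```text
dp cm [-4.884 -0.014  1.094] twist [-0.0004  0.0007 -0.0002] t 10.2 pos [ 490.3 -108.8  120.9] w 51.2 F [ 0.5  0.4 -0.8] 0.0 q6 0.95
pin [324.14895098 277.09867185] griptop [322.41990747 372.26274323] [405.73026155 186.83986293]
385 194
```

View pics/p3.png

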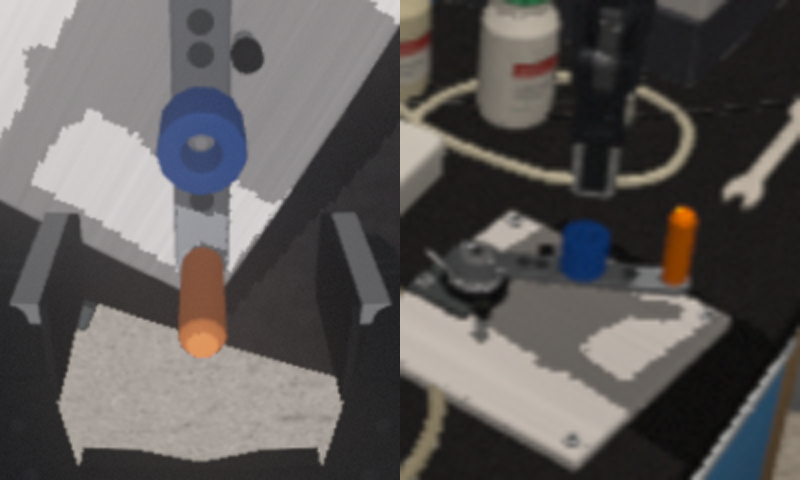

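The roller is on the pin, with the tip visible inside the hole and its base flush on the arm. The post top is at (324.5,372). Next I grip the post.

send_rows(
  motion=[
    {"dp": [-2.5,0.05,0],"twist": [0,0,0],"jaw": 0.6},
    {"dp": [-4.9,0.05,0],"twist": [0,0,0],"jaw": 0.6},
    {"dp": [-4.9,0.05,1],"twist": [0,0,0],"jaw": 0.6},
    {"dp": [-4.9,0.05,3],"twist": [0,0,0],"jaw": 0.6},
    {"dp": [-4.9,0.05,5],"twist": [0,0,0],"jaw": 0.6},
    {"dp": [-4.9,0.05,5.9],"twist": [0,0,0],"jaw": 0.6},
    {"dp": [-4.9,0.05,5.9],"twist": [0,0,0],"jaw": 0},
    {"dp": [-4.9,0.05,5.9],"twist": [0,0,0],"jaw": 0},
    {"dp": [-4.9,0.05,5.9],"twist": [0,0,0],"jaw": 0},
    {"dp": [-4.9,0.05,5.9],"twist": [0,0,0],"jaw": 0},
    {"dp": [-4.9,0.05,5.9],"twist": [0,0,0],"jaw": 0},
    {"dp": [-4.9,0.05,5.9],"twist": [0,0,0],"jaw": 0},
  ],
)

```text
t: 11.8
position: [446.0, -127.6, 62.8]
ee_rot: [[0.927, 0.374, 0.001], [0.374, -0.927, 0.0], [0.001, 0.0, -1.0]]
wrist_force: [1.2, 4.5, 5.1]
gripper_width: 11.9
gripper_force: 59.0
```

```bash
python3 - <<'E'
from h import *
o=bot.observe();R=o['ee_rot'];delta([445,-127,62],-68)
g=o['position'][:2];P=g+108*R[:2,0];print('pivot',P)
for a in(0,.25,.5,.75,.9,1.,1.04):
    th=np.radians(202)-a;p=np.array([*(P+108*np.array([np.cos(th),np.sin(th)])),62])
    print(a,p.round(1),(R.T@(p-np.array([*g,62]))/10).round(2))
E
```

```text
dp cm [-0.07  -0.094  0.077] twist [ 0.0004 -0.0012 -0.0005] t 11.8 pos [ 446.  -127.6   62.8] w 11.9 F [1.2 4.5 5.1] 59.0 q6 0.88
pivot [546.15567224 -87.20131027]
0 [ 446.  -127.7   62. ] [-0.  0.  0.]
0.25 [ 439.1 -101.6   62. ] [ 0.33 -2.67 -0.  ]
0.5 [438.9 -74.7  62. ] [ 1.32 -5.17 -0.  ]
0.75 [445.3 -48.5  62. ] [ 2.89 -7.36  0.  ]
0.9 [452.2 -33.9  62. ] [ 4.08 -8.46  0.  ]
1.0 [458.  -24.8  62. ] [ 4.96 -9.09  0.  ]
1.04 [460.6 -21.3  62. ] [ 5.33 -9.31  0.  ]
```

send_rows(
  motion=[
    {"dp": [0.05,-1.08,0],"twist": [0,0,0.1],"jaw": 0},
    {"dp": [0.22,-2.15,0],"twist": [0,0,0.2],"jaw": 0},
    {"dp": [0.48,-3.19,0],"twist": [0,0,0.3],"jaw": 0},
    {"dp": [0.85,-4.21,0],"twist": [0,0,0.4],"jaw": 0},
    {"dp": [1.32,-5.18,0],"twist": [0,0,0.5],"jaw": 0},
    {"dp": [1.89,-6.1,0],"twist": [0,0,0.6],"jaw": 0},
    {"dp": [2.54,-6.96,0],"twist": [0,0,0.7],"jaw": 0},
    {"dp": [3.27,-7.75,0],"twist": [0,0,0.8],"jaw": 0},
    {"dp": [4.08,-8.46,0],"twist": [0,0,0.9],"jaw": 0},
    {"dp": [4.08,-8.46,0],"twist": [0,0,0.9],"jaw": 0},
    {"dp": [4.08,-8.46,0],"twist": [0,0,0.9],"jaw": 0},
  ],
)

```text
t: 13.18
position: [450.8, -35.3, 62.7]
ee_rot: [[0.871, -0.492, -0.002], [-0.492, -0.871, -0.003], [-0.0, 0.003, -1.0]]
wrist_force: [-3.9, -4.8, 8.2]
gripper_width: 12.4
gripper_force: 59.5
```

```bash
python3 - <<'E'
from h import *
o=bot.observe();R=o['ee_rot'];delta([458,-24.8,62.8],22-90-57.3);print('F tool',R.T@o['wrist_force'],o['moment'])
P=np.array([546.2,-87.2]);v=o['position'][:2]-P;print(np.hypot(*v),np.radians(202)-np.arctan2(v[1],v[0])%6.2832)
E
```

```text
dp cm [ 0.111 -1.265 -0.011] twist [0.0032 0.     0.1023] t 13.18 pos [450.8 -35.3  62.7] w 12.4 F [-3.9 -4.8  8.2] 59.5 q6 1.99
F tool [-1.02027958  6.1537074  -8.2208502 ] [-0.56171383  0.55466224  0.1249658 ]
108.60081483707533 0.8825386560098187
```

send_rows(
  motion=[
    {"dp": [0.01,-0.54,-0.05],"twist": [0,0,0.05],"jaw": 0},
    {"dp": [0.05,-1.08,-0.05],"twist": [0,0,0.1],"jaw": 0},
    {"dp": [0.08,-1.3,-0.05],"twist": [0,0,0.11],"jaw": 0},
    {"dp": [0.1,-1.45,-0.05],"twist": [0,0,0.11],"jaw": 0},
    {"dp": [0.1,-1.45,-0.05],"twist": [0,0,0.11],"jaw": 0},
  ],
)

```text
t: 13.8
position: [457.5, -24.5, 62.8]
ee_rot: [[0.812, -0.583, -0.005], [-0.583, -0.812, -0.005], [-0.001, 0.007, -1.0]]
wrist_force: [-5.9, -11.3, 6.9]
gripper_width: 12.2
gripper_force: 59.7
```

```bash
cat > q.py <<'E'
from h import *
o=bot.observe();R=o['ee_rot'];delta([458,-24.8,62.8],22-90-57.3);print('F tool',R.T@o['wrist_force'],o['moment'])
P=np.array([546.2,-87.2]);v=o['position'][:2]-P;print(np.hypot(*v),np.radians(202)-np.arctan2(v[1],v[0])%6.2832)
E
python3 q.py
```

```text
dp cm [ 0.06  -0.009 -0.004] twist [ 0.0068  0.0011 -0.0065] t 13.8 pos [457.5 -24.5  62.8] w 12.2 F [ -5.9 -11.3   6.9] 59.7 q6 2.12
F tool [ 1.78641567 12.65336261 -6.76708699] [-1.67495778  0.76522138 -0.00481565]
108.64097876818029 0.9988874158578946
```

The tangential force rose from 6 to 12.7 N at 1.0 rad, so the arm has met the stop. I add a little push and check that it holds still.

send_rows(
  motion=[
    {"dp": [0,-0.1,0],"twist": [0,0,0],"jaw": 0},
    {"dp": [0,-0.15,0],"twist": [0,0,0],"jaw": 0},
    {"dp": [0,-0.15,0],"twist": [0,0,0],"jaw": 0},
    {"dp": [0,-0.15,0],"twist": [0,0,0],"jaw": 0},
    {"dp": [0,-0.15,0],"twist": [0,0,0],"jaw": 0},
  ],
)

```text
t: 14.42
position: [457.6, -24.3, 62.7]
ee_rot: [[0.813, -0.583, -0.006], [-0.583, -0.813, -0.006], [-0.001, 0.009, -1.0]]
wrist_force: [-9.0, -16.1, 8.0]
gripper_width: 12.1
gripper_force: 60.1
```

```bash
python3 q.py; python3 - <<'E'
from h import *
s=snap('wrist');t=snap('scene')
a=cv2.resize(s['img'][160:400,223:423],None,fx=2,fy=2,interpolation=2)
x,y=proj(t,[495,-60,55]).astype(int);b=cv2.resize(t['img'][y-60:y+60,x-50:x+50],None,fx=4,fy=4,interpolation=2)
cv2.imwrite('pics/p4.png',np.hstack([a,b])[:,:,::-1])
E
```

```text
dp cm [ 0.066  0.015 -0.009] twist [ 0.009   0.0015 -0.0058] t 14.43 pos [457.6 -24.3  62.7] w 12.1 F [ -9.  -16.1   8. ] 60.1 q6 2.13
F tool [ 2.02585042 18.42951723 -7.84438181] [-2.39037631  1.05397441  0.04949137]
108.69927675282659 1.001129222234586
```

View pics/p4.png

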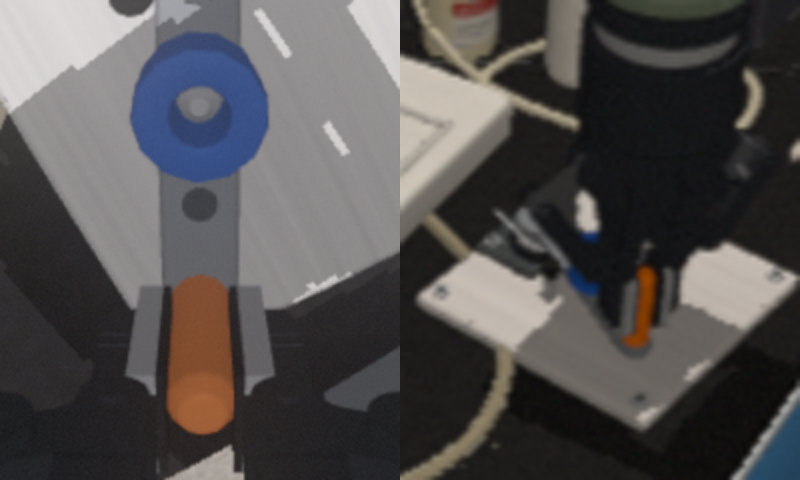

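The force rose to 18 N with no further motion, so the arm is firmly against the stop. The roller is seated with the pin showing through its hole, and the post is held. Handing in.

```bash
python3 -c "
from station import finish_job
print(finish_job())"
```

```text
the job is handed in; nothing more can be done
None
```

The job is handed in at about 14.4 s of the 48 s: the blue roller is seated on the pin, and the gripper is still holding the orange post with the arm against its end stop (about 1.0 rad, 18 N); the other rollers were not touched.

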